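# Sort the shelving fittings

## Robot

A 6-joint arm with a two-finger parallel gripper is mounted at the origin on the work surface. World frame = base frame: x ahead of the robot, y to its left, z up, the work surface at z = 0. Lengths are in m, angles in rad, forces in N, time in s.
With the tool pointing down it reaches from about 0.35 to 0.975 m from the base axis. Payload 4.9 kg.
Tool frame: the origin (TCP) lies at the very end of the fingers, on their centre line; the grasp point (between the pads) lies 19 mm behind it; z points along the fingers, y is the line along which they close (so a half turn about z gives the same grasp; the last joint's range is limited). The gripper opens to 85 mm and grips with 20 to 120 N. Pads are 22 mm wide; open, the fingers measure 114 mm over their backs; the gripper's body (76 mm by 85 mm) begins 54 mm behind the grasp point. The pads swing forward as they close: fully open they stand 13 mm farther back than shut.
Start: joints at [1.1, 0.053, 1.613, -0, 1.476, -0.119], TCP at [0.215, 0.587, 0.196] pointing down, gripper open.
Joint ranges: [-3.01, 3.01], [-1.01, 2.22], [0.06, 2.58], [-1.02, 4.17], [0.09, 2.62], [-3.14, 3.14]. Speed limits (rad/s): [2.57, 2.57, 3.14, 3.14, 3.14, 3.14].

## Interface

Orientations are given as a rotation vector (axis times angle).
In Python, from station import ctrl, imaging gives the robot as it stands.
- The arm moves only by the tool play_rows, never from a script. Its argument "series" is a list of rows, each a list of 3 entries, a list of its own where there are three numbers: the opening, from 0 (shut) to 1 (fully open), then the shift along the tool's x, y, z each as a share of 0.05 m, from -1 to 1, then the turn, a rotation vector about the tool's x, y, z each as a share of 8 degrees, from -1 to 1. In form: [[grip, [dx, dy, dz], [ax, ay, az]], ...]. A call has 1 to 8 rows; each row shifts and turns the commanded pose from where the row before left it, along the tool's axes as they then stand; what a row does not reach is not made up. A row lasts 1/8 s, in which the tool goes at most 62.5 mm and 10.7 degrees, less where a joint would pass 70% of its speed; a pose out of reach is approached as far as the arm can. A call with a number of a shift or a turn outside -1 to 1 is refused whole. A call with a gripper value outside its range is refused whole. The fingers move at their own pace and stop on an object; "force" is the grip in N (left out, the last holds). Time passes only in rows, so rows that do not move let the fingers close. It gives the time, the measured TCP pose, the force, the opening and the grip force at its end, in the units of the state.
- ctrl.get_obs(): the state, without advancing time (a new reading comes with each control period).
- imaging.get_image(name): name is "side" or "top"; returns a dict with "color" (400x640x3 uint8, blue, green, red), "fx", "fy", "cx", "cy" (pixels), "extrinsics" (4x4, takes a point from world to camera coordinates). Camera axes: x right, y down, z forward; pixel columns grow to the right and rows downward; lengths in m; the calibration is good to about 2 mm. A picture is of the moment at which its call begins. There is no depth.
- ctrl.finish_job(): hands the job in; it is judged then, once.
The state is a dict: "t": time; "q": joint angles; "dq": joint speeds; "effort": joint torques, N m; "tool_pos": TCP position; "tool_rot": TCP orientation; "contact_force": force on the tool from outside, world axes, zero at the start; "wrist_torque": the same for the moment, N m; "opening": finger opening in m; "grip_force": force on a finger pad.
Only numpy, scipy, OpenCV 4.12 (cv2) and the standard library are available. Lean on these libraries where they do the work, as an engineer would, in place of code of your own. Each camera call takes 0.05 s, during which the arm holds its last target. There are 200 camera calls.

## Task

Sort the five loose shelf fittings into the three blue trays: each tray has a sample of the kind it is for fixed on the small ledge outside its far wall (away from the robot), so both levelling feet, both corner brackets and the one L-shaped boot go into the tray with the matching sample. Set every fitting down upright, the way it stands now, flat on the tray's floor and not on another fitting, and do not shift the phone or the spray can.

Things in the scene. Friction and masses are not known exactly. Their poses are not given: they have to be found in the camera images.
- foot_a: Loose levelling foot standing on its pad: round black pad 44 mm across (rim 6 mm thick, tapering to 26 mm across at 13 mm height), steel hex nut about 21 mm wide from 13 to 22 mm height, upright steel stud 12 mm in diameter from 22 to 67 mm height. 60 to 110 g. Origin: centre of the pad's underside; z up along the stud. Grip the stud about 45 mm up.
- foot_b: Second loose levelling foot standing on its pad: round black pad 44 mm across (rim 6 mm thick, tapering to 26 mm across at 13 mm height), steel hex nut about 21 mm wide from 13 to 22 mm height, upright steel stud 12 mm in diameter from 22 to 67 mm height. 60 to 110 g. Origin: centre of the pad's underside; z up along the stud. Grip the stud about 45 mm up.
- bracket_a: Loose aluminium corner bracket, 50 (x) by 40 (y) by 50 mm high, standing on its flat base: 5 mm base plate, 5 mm upright leg at the -x end, two side walls with outer faces at y = -20 and 20 mm, sloping from the leg's top down to the +x end. 65 to 125 g. Origin: centre of the base's underside; z up. Grip across the 40 mm width at x = -8 mm, 26 mm up.
- bracket_b: Second loose aluminium corner bracket, 50 (x) by 40 (y) by 50 mm high, standing on its flat base: 5 mm base plate, 5 mm upright leg at the -x end, two side walls with outer faces at y = -20 and 20 mm, sloping from the leg's top down to the +x end. 65 to 125 g. Origin: centre of the base's underside; z up. Grip across the 40 mm width at x = -8 mm, 26 mm up.
- boot: Loose black plastic end boot, L-shaped seen from above, 40 mm high, standing on its flat underside. Two solid arms 14 mm thick in a 50 x 50 mm square: x -25 to 25, y -25 to -11 mm; and x -25 to -11, y -25 to 25 mm. 35 to 70 g. Origin: centre of that square, at underside height (in the open crook of the L); z up. Grip an arm across its 14 mm, as at x = 11, y = -18 mm, 26 mm up.
- tray_foot: Open blue tray for one kind, screwed down; the trays differ only by their samples. Inside 120 (x) by 150 mm (y), walls 4 mm thick, top 30 mm up, floor surface 4 mm up. Outside its +x wall a ledge 70 mm wide (y), 66 mm deep, 4 mm high carries a true-size fixed sample, a levelling foot, centred at x = 100 mm, y = 0. Origin: tray's underside, below the middle of its inside; z up.
- tray_bracket: Open blue tray for one kind, screwed down; the trays differ only by their samples. Inside 120 (x) by 150 mm (y), walls 4 mm thick, top 30 mm up, floor surface 4 mm up. Outside its +x wall a ledge 70 mm wide (y), 66 mm deep, 4 mm high carries a true-size fixed sample, a corner bracket, centred at x = 100 mm, y = 0. Origin: tray's underside, below the middle of its inside; z up.
- tray_boot: Open blue tray for one kind, screwed down; the trays differ only by their samples. Inside 120 (x) by 150 mm (y), walls 4 mm thick, top 30 mm up, floor surface 4 mm up. Outside its +x wall a ledge 70 mm wide (y), 66 mm deep, 4 mm high carries a true-size fixed sample, an L-shaped boot, centred at x = 100 mm, y = 0. Origin: tray's underside, below the middle of its inside; z up.
- phone: Bystander, leave alone: black cordless telephone standing in its charging dock, one piece; dock 85 x 90 x 30 mm, handset 26 x 50 mm, top 175 mm above the worktop. Origin: centre of the dock's underside.
- can: Bystander, leave alone: plain steel spray can, 66 mm in diameter, 120 mm high, black nozzle to 155 mm. Origin: centre of its underside.
Not all that is in view belongs to the job. Leave any orange or yellow look-alike of the bracket_b alone.

How it is judged:
By the outcome, as a careful person would: the job done as asked, in the order asked, and still so for the second after the job is handed in, with the robot touching nothing.
It also fails if it takes over 109 s, if anything falls off the work surface, if the arm or the gripper's body presses on something with over 40 N, if the wrist force passes 120 N, or if a joint passes its speed limit or range.

## Working session

There is one attempt and no reset: what is moved stays moved. The work goes in short steps, Python scripts to look and compute and a tool call to move; the robot and the scene stay as the last step left them, time stands still between calls to the robot, and variables do not carry over. Pictures are saved under pics/ and viewed, at most 14 in all, crops included, and the job is handed in when it is done.

Besides the shell and the picture viewer there is one more tool, called after "Request:" as name([rows], argument=value, ...), one row to a line, values as JSON. play_rows: Moves the arm, as the interface text tells. Shift numbers are shares of 0.05 m and turn numbers shares of 8 degrees, none past 1 either way. Its arguments: {"type":"object","properties":{"series":{"type":"array"},"force":{"type":"number"}},"required":["series"]}

```bash
mkdir -p pics; ls
cat > h.py <<'E'
import numpy as np, cv2
from station import ctrl, imaging
def shot(n,f=None):
    d=imaging.get_image(n)
    if f: cv2.imwrite('pics/'+f,d['color'])
    return d
def ray(d,u,v,z):
    E=np.array(d['extrinsics']);R=E[:3,:3];c=-R.T@E[:3,3]
    r=R.T@np.array([(u-d['cx'])/d['fx'],(v-d['cy'])/d['fy'],1])
    return c+r*(z-c[2])/r[2]
def proj(d,p):
    E=np.array(d['extrinsics']);q=E[:3,:3]@np.array(p)+E[:3,3]
    return np.array([d['fx']*q[0]/q[2]+d['cx'],d['fy']*q[1]/q[2]+d['cy']])
E
python3 - <<'E'
from h import *
import pickle
for n in('top','side'):
    d=shot(n,n+'0.png');E=np.array(d['extrinsics']);print(n,d['fx'],-E[:3,:3].T@E[:3,3],E[2,:3]); pickle.dump(d,open(n+'0.pkl','wb'))
o=ctrl.get_obs();print(o)
E
```

```text
pics
top 375.6852280483734 [0.31538787 0.01907244 1.12070027] [ 0.155003   -0.02840237 -0.98750563]
side 369.0135874104002 [0.46051359 0.782785   0.68426622] [ 0.04072811 -0.78066635 -0.62361949]
{'t': 0.1, 'q': array([ 1.10002661e+00,  5.33104802e-02,  1.61415430e+00, -1.72488318e-07,
        1.47601366e+00, -1.18986879e-01]), 'dq': array([-0.00053208, -0.00123539, -0.00113293, -0.00056131,  0.00036556,
       -0.00162164]), 'effort': array([ 7.12522287e-04, -3.94908249e+01, -3.71362817e+01, -6.18524496e-05,
        3.97901560e-03, -1.31276033e-05]), 'tool_pos': array([0.21506083, 0.58616074, 0.19517528]), 'tool_rot': array([-5.49638208e-01, -3.09258016e+00,  2.83391189e-03]), 'contact_force': array([-0.2744486 , -0.53935909,  0.85191424]), 'wrist_torque': array([-0.00375169,  0.01457439, -0.00138177]), 'grip_force': 0.0, 'opening': 0.0854149248066223}
```

View pics/top0.png

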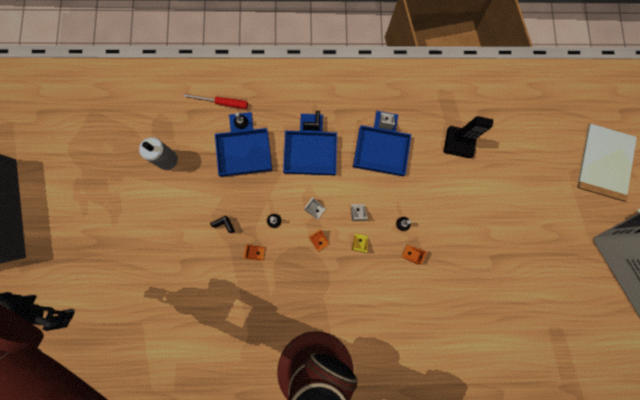

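View pics/side0.png

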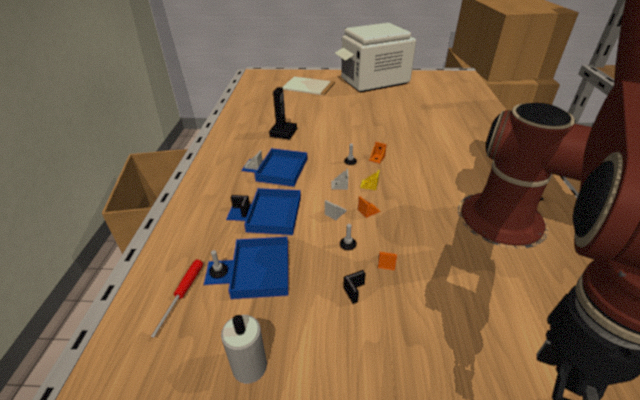

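The top view shows the trays left to right: foot (244,152), boot (311,153) and bracket (382,151). The loose parts are the boot (224,224), feet (274,220) and (403,224), and grey brackets (315,208) and (360,213). Next I'll zoom in and measure.

Run:
```python
from h import *
import pickle
d=pickle.load(open('top0.pkl','rb'));s=pickle.load(open('side0.pkl','rb'))
a=cv2.resize(d['color'][190:250,205:425],None,fx=3.6,fy=3.6,interpolation=cv2.INTER_CUBIC)
b=cv2.resize(s['color'][138:308,320:400],None,fx=3.4,fy=3.4,interpolation=cv2.INTER_CUBIC)
a=cv2.resize(d['color'][195:245,205:425],(792,180),interpolation=cv2.INTER_CUBIC)
c=np.zeros((600,800,3),np.uint8);c[:180,:792]=a
# side crops of each part, 7x
for i,(u,v) in enumerate([(340,181),(334,210),(354,285),(348,236),(350,153)]):
    p=cv2.resize(s['color'][v-20:v+20,u-19:u+19],(266,200) if 0 else (190,200),interpolation=cv2.INTER_CUBIC)
    x=(i%4)*200;y=190+(i//4)*205;c[y:y+200,x:x+190]=p
cv2.imwrite('pics/crop1.png',c)
hsv=cv2.cvtColor(d['color'],cv2.COLOR_BGR2HSV)
m=cv2.inRange(hsv,(100,150,50),(130,255,255));m[:128]=0
cs,_=cv2.findContours(m,cv2.RETR_EXTERNAL,cv2.CHAIN_APPROX_NONE)
for q in cs:
    if cv2.contourArea(q)<500: continue
    r=cv2.minAreaRect(q);bx=cv2.boxPoints(r)
    print('tray top z=.03',[ray(d,*p,.03)[:2].round(3).tolist() for p in bx],ray(d,*r[0],.03).round(3))
# segment parts in top view: print centroid rays
for n,(u,v),kind in [('boot',(224,224),'k'),('footL',(274,220),'k'),('footR',(403,224),'k'),('brL',(315,208),'g'),('brR',(360,213),'g')]:
    w=np.zeros(m.shape,np.uint8);w[v-15:v+15,u-15:u+15]=255
    mm=cv2.inRange(hsv,(0,0,0),(179,255,55)) if kind=='k' else cv2.inRange(hsv,(0,0,90),(179,70,255))
    mm&=w;k,l,st,ce=cv2.connectedComponentsWithStats(mm);j=1+st[1:,4].argmax()
    print(n,st[j],ce[j],[ray(d,*ce[j],z)[:2].round(3).tolist() for z in(.005,.04)], [np.round(x,1) for x in cv2.minAreaRect(np.argwhere(l==j)[:,::-1].astype(np.int32))[:3:1]])
for p in [(0,0,0),(.4,0,0)]:print(proj(d,p),proj(s,p))
```

```text
tray top z=.03 [[0.582, -0.121], [0.719, -0.148], [0.691, -0.303], [0.554, -0.274]] [ 0.636 -0.211  0.03 ]
tray top z=.03 [[0.702, 0.085], [0.701, -0.07], [0.562, -0.067], [0.563, 0.085]] [0.631 0.008 0.03 ]
tray top z=.03 [[0.696, 0.295], [0.714, 0.139], [0.574, 0.123], [0.557, 0.276]] [0.635 0.209 0.03 ]
boot [211 216  24  17 151] [223.72847682 223.72847682] [[0.416, 0.264], [0.413, 0.256]] [array([222.5, 227. ]), array([17.4, 17.9]), np.float64(63.4)]
footL [267 214  14  14 100] [274.09 220.61] [[0.424, 0.115], [0.42, 0.112]] [array([273.6, 220.2]), array([13.3, 12.6]), np.float64(18.4)]
footR [397 217  13  14  91] [401.86813187 223.84615385] [[0.41, -0.266], [0.407, -0.257]] [array([402.6, 223.7]), array([12.5, 12.1]), np.float64(63.4)]
brL [305 198  20  21 221] [314.5158371  208.19457014] [[0.46, -0.005], [0.455, -0.004]] [array([314.7, 207.9]), array([17.6, 14.1]), np.float64(35.5)]
brR [351 204  16  16 205] [358.37560976 211.87317073] [[0.447, -0.137], [0.443, -0.132]] [array([358.5, 211.5]), array([15., 15.]), np.float64(90.0)]
[314.56676376 370.35929961] [501.28787954 217.66838633]
[313.00827771 228.32446658] [356.01595244 214.32810167]
```

View pics/crop1.png

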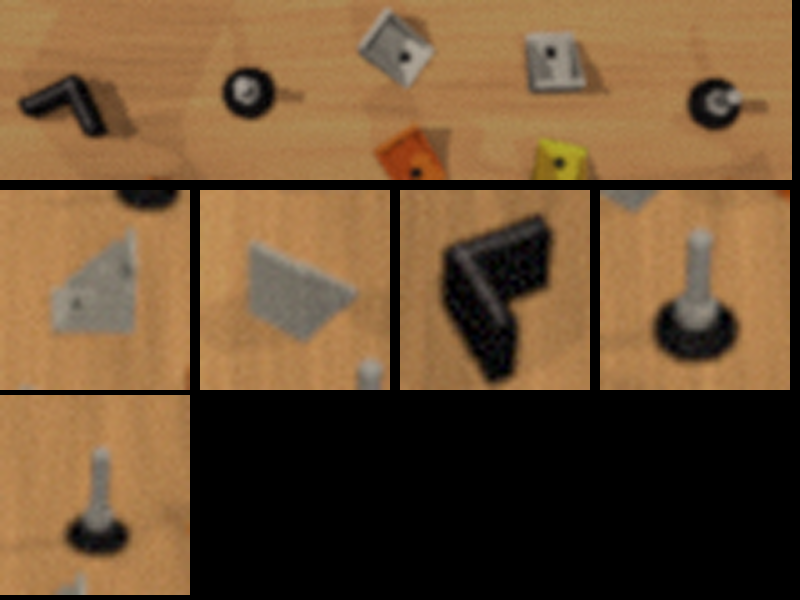

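Both brackets, the boot and both feet are clear in the crop. Bracket R's leg is on the robot side. Bracket L's leg faces far-left. The boot's outer corner points away from the robot. Next I'll intersect the corner pixels with planes in both views.

```bash
cat >> h.py <<'E'
from scipy.spatial.transform import Rotation as Ro
def go(x,y,z,yaw=None):
    """yaw: world angle (deg, mod 180) of tool y; prints needed shares"""
    o=ctrl.get_obs();R=Ro.from_rotvec(o['tool_rot']).as_matrix()
    cy=np.degrees(np.arctan2(R[1,1],R[0,1]));p=np.array([x,y,z])-o['tool_pos']
    d=0 if yaw is None else (yaw-cy+90)%180-90
    print('t',round(o['t'],2),'yaw',cy.round(1),'tilt',np.degrees(np.arccos(-R[2,2])).round(2),'pos',o['tool_pos'].round(4),'shift shares',(R.T@p/.05).round(2),'turn z',round(-d/8,2), 'q6',o['q'][5].round(2),'F',o['contact_force'].round(1))
    # shift shares after turning first
    Rn=R@Ro.from_rotvec([0,0,-np.radians(d)]).as_matrix();print('after turn shares',(Rn.T@p/.05).round(2))
E
python3 - <<'E'
from h import *
import pickle
d=pickle.load(open('top0.pkl','rb'));s=pickle.load(open('side0.pkl','rb'))
T=lambda x,y,z:ray(d,205+x/3.6,195+y/3.6,z)[:2]
def S(i,x,y,z):
    u,v=[(340,181),(334,210),(354,285),(348,236),(350,153)][i]
    X=(i%4)*200;Y=190+(i//4)*205
    return ray(s,u-19+(x-X)/5,v-20+(y-Y)/5,z)[:2]
P=lambda n,*a:print(n,*[np.round(q,4).tolist() for q in a])
P('footL pad T,S',T(248,94,.004),S(3,696,330,.004));P(' stud',T(245,89,.067),S(3,700,232,.067))
P('footR pad',T(714,104,.004),S(4,97,536,.004));P(' stud',T(733,97,.067),S(4,100,450,.067))
a,b=S(0,52,332,0),S(0,133,332,0);P('brR near base edge far,near',a,b,np.degrees(np.arctan2(*(a-b)[::-1])),np.linalg.norm(a-b))
P(' legtop T z.05',T(530,92,.05),T(587,88,.05),'base far T',T(527,34,.005),T(577,33,.005)) if 0 else print(T(530,92,.05).round(4),T(587,88,.05).round(4),T(527,34,.005).round(4),T(577,33,.005).round(4))
l,n,r=S(1,250,297,0),S(1,303,342,0),S(1,356,292,0)
print('brL leg-far,near,end',l.round(4),n.round(4),r.round(4),'lens',np.linalg.norm(l-n),np.linalg.norm(r-n),'angs',np.degrees(np.arctan2(*(r-n)[::-1])),np.degrees(np.arctan2(*(l-n)[::-1])),'ctr',(l+r)/2)
print(' T legtop',T(358,48,.05).round(4),T(388,9,.05).round(4),'base end',T(405,88,.005).round(4),T(433,52,.02).round(4))
c=T(72,75,.04);e1=T(20,100,.04);e2=T(103,132,.02)
print('boot T',c.round(4),e1.round(4),e2.round(4))
c=S(2,446,250,.04);e1=S(2,507,324,.04);e2=S(2,543,216,.04)
print('boot S z.04',c.round(4),e1.round(4),e2.round(4))
c=S(2,446,300,0);e1=S(2,493,383,0)
print('boot S z0',c.round(4),e1.round(4),np.linalg.norm(c-e1))
E
```

```text
footL pad T,S [0.4224, 0.1161] [0.4239, 0.12]
 stud [0.4203, 0.113] [0.4243, 0.1147]
footR pad [0.4101, -0.2707] [0.4106, -0.2659]
 stud [0.4101, -0.2697] [0.4113, -0.2716]
brR near base edge far,near [0.4713, -0.1128] [0.422, -0.1145] 1.9165 0.0494
[ 0.4173 -0.1118] [ 0.42   -0.1575] [ 0.4702 -0.1161] [ 0.4706 -0.1581]
brL leg-far,near,end [ 0.4874 -0.0095] [0.4569 0.0273] [ 0.4273 -0.016 ] lens 0.04782499671334715 0.05246649897876614 angs -124.36116337400529 -50.4398635037076 ctr [ 0.45735111 -0.01275096]
 T legtop [0.4539 0.0248] [0.4851 0.0005] base end [ 0.4259 -0.0136] [ 0.4539 -0.0365]
boot T [0.4355 0.2531] [0.416  0.2937] [0.3912 0.2314]
boot S z.04 [0.4361 0.256 ] [0.4106 0.2945] [0.3926 0.2351]
boot S z0 [0.4348 0.252 ] [0.4146 0.2957] 0.048181512903460094
```

Both views agree to about 4 mm and the sizes match those given. I'll start with the left foot at (.423,.116).

```bash
python3 -c "
from h import *
go(.423,.1165,.13)"
```

```text
t 0.1 yaw 69.8 tilt 0.11 pos [0.2151 0.5862 0.1952] shift shares [-7.14 -7.38  1.32] turn z 0.0 q6 -0.12 F [-0.3 -0.5  0.9]
after turn shares [-7.14 -7.38  1.32]
```

Request:
play_rows([
  [1, [-0.7, -0.72, 0.13], [0, 0, 0]],
  [1, [-0.7, -0.72, 0.13], [0, 0, 0]],
  [1, [-0.7, -0.72, 0.13], [0, 0, 0]],
  [1, [-0.7, -0.72, 0.13], [0, 0, 0]],
  [1, [-0.7, -0.72, 0.13], [0, 0, 0]],
  [1, [-0.7, -0.72, 0.13], [0, 0, 0]],
  [1, [-0.7, -0.72, 0.13], [0, 0, 0]],
], force=30)

```text
t: 0.98
tool_pos: [0.3586, 0.2641, 0.1502]
tool_rot: [-0.549, -3.093, 0.0]
contact_force: [0.9, 0.0, 0.2]
opening: 0.0853
grip_force: 0.0
```

Request:
play_rows([
  [1, [-0.7, -0.72, 0.13], [0, 0, 0]],
  [1, [-0.7, -0.72, 0.13], [0, 0, 0]],
  [1, [-0.7, -0.72, 0.13], [0, 0, 0]],
  [1, [-0.14, -0.18, 0], [0, 0, 0]],
  [1, [0, 0, 0], [0, 0, 0]],
  [1, [0, 0, 0], [0, 0, 0]],
])

```text
t: 1.72
tool_pos: [0.423, 0.1183, 0.1314]
tool_rot: [-0.548, -3.093, -0.001]
contact_force: [0.1, -0.2, -0.5]
opening: 0.0854
grip_force: 0.0
```

```bash
python3 -c "
from h import *
go(.423,.1165,.028)
shot('side','s1.png')"
```

```text
t 1.73 yaw 69.9 tilt 0.02 pos [0.423  0.1183 0.1314] shift shares [-0.01 -0.03  2.07] turn z 0.0 q6 -1.12 F [ 0.1 -0.2 -0.5]
after turn shares [-0.01 -0.03  2.07]
```

View pics/s1.png

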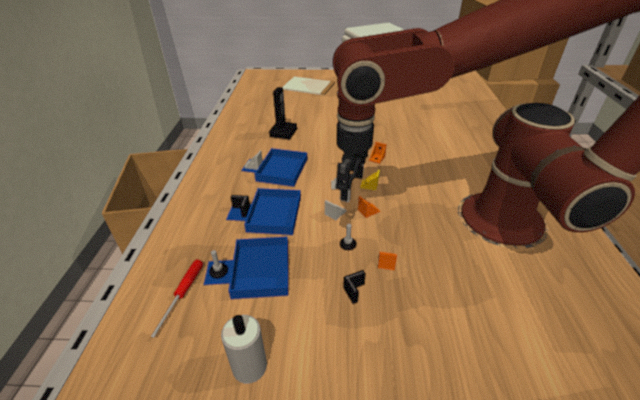

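The gripper is directly above the left foot: fingers at about (348,195), stud at (349,225). I'll descend and grip.

Request:
play_rows([
  [1, [0, 0, 0.8], [0, 0, 0]],
  [1, [0, -0.03, 0.8], [0, 0, 0]],
  [1, [0, 0, 0.47], [0, 0, 0]],
  [0.6, [0, 0, 0], [0, 0, 0]],
  [0, [0, 0, 0], [0, 0, 0]],
  [0, [0, 0, 0], [0, 0, 0]],
  [0, [0, 0, 0], [0, 0, 0]],
  [0, [0, 0, 0], [0, 0, 0]],
])

```text
t: 2.78
tool_pos: [0.4239, 0.1161, 0.029]
tool_rot: [0.55, 3.091, 0.002]
contact_force: [1.0, 0.3, 3.7]
opening: 0.0086
grip_force: 29.3
```

Request:
play_rows([
  [0, [0, 0, 0], [0, 0, 0]],
  [0, [0, 0, 0], [0, 0, 0]],
  [0, [0, 0, -0.2], [0, 0, 0]],
  [0, [0, 0, -0.6], [0, 0, 0]],
  [0, [0, 0, -0.8], [0, 0, 0]],
  [0, [0, 0, -0.8], [0, 0, 0]],
])

```text
t: 3.52
tool_pos: [0.4218, 0.1156, 0.1483]
tool_rot: [-0.55, -3.091, 0.001]
contact_force: [1.5, -0.0, -0.6]
opening: 0.0087
grip_force: 29.2
```

```bash
python3 -c "
from h import *
go(.635,.245,.15)"
```

```text
t 3.52 yaw 69.8 tilt 0.12 pos [0.4218 0.1156 0.1483] shift shares [-3.11  3.9  -0.04] turn z 0.0 q6 -1.12 F [ 1.5 -0.  -0.6]
after turn shares [-3.11  3.9  -0.04]
```

Request:
play_rows([
  [0, [-0.3, 0.4, 0], [0, 0, 0]],
  [0, [-0.6, 0.75, 0], [0, 0, 0]],
  [0, [-0.6, 0.75, 0], [0, 0, 0]],
  [0, [-0.6, 0.75, 0], [0, 0, 0]],
  [0, [-0.6, 0.75, 0], [0, 0, 0]],
  [0, [-0.41, 0.5, 0], [0, 0, 0]],
  [0, [0, 0, 0], [0, 0, 0]],
  [0, [0, 0, 0], [0, 0, 0]],
])

```text
t: 4.53
tool_pos: [0.635, 0.2449, 0.1471]
tool_rot: [-0.549, -3.091, 0.002]
contact_force: [-1.7, 0.0, -1.1]
opening: 0.0087
grip_force: 29.3
```

```bash
python3 -c "
from h import *
go(.635,.245,.034)
d=shot('side');t=shot('top')
c=np.zeros((600,800,3),np.uint8)
c[:600,:450]=cv2.resize(d['color'][150:310,190:310],(450,600),interpolation=cv2.INTER_CUBIC)
c[:350,450:]=cv2.resize(t['color'][100:240,190:330],(350,350))
cv2.imwrite('pics/s2.png',c)"
```

```text
t 4.53 yaw 69.8 tilt 0.12 pos [0.635  0.2449 0.1471] shift shares [-0.    0.01  2.26] turn z 0.0 q6 -0.96 F [-1.7  0.  -1.1]
after turn shares [-0.    0.01  2.26]
```

View pics/s2.png

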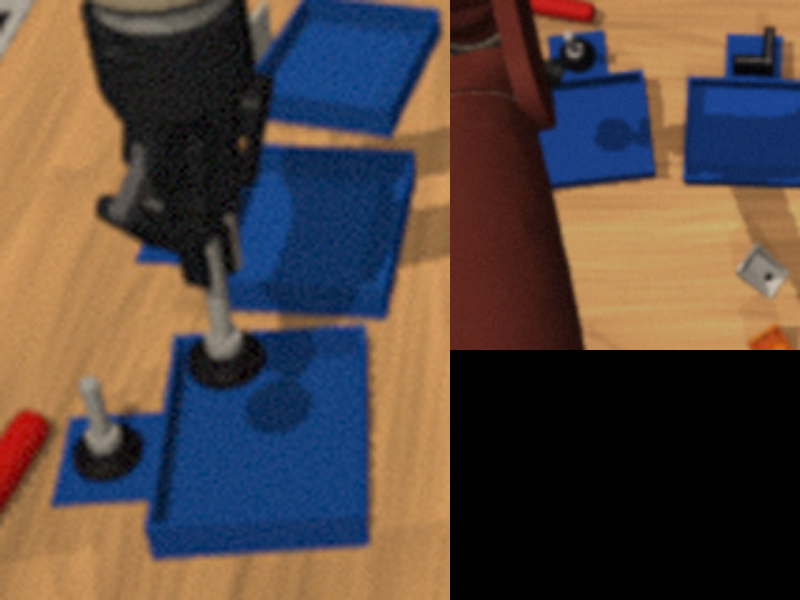

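The foot is held upright, pad at crop (225,360), with its shadow inside the foot tray. I'll lower it and release.

Request:
play_rows([
  [0, [0, 0, 0.7], [0, 0, 0]],
  [0, [0, 0, 0.8], [0, 0, 0]],
  [0, [0, 0, 0.6], [0, 0, 0]],
  [0, [0, 0, 0.14], [0, 0, 0]],
  [0, [0, 0, 0], [0, 0, 0]],
  [0.4, [0, 0, 0], [0, 0, 0]],
  [0.4, [0, 0, 0], [0, 0, 0]],
  [0.4, [0, 0, 0], [0, 0, 0]],
])

```text
t: 5.62
tool_pos: [0.6367, 0.2455, 0.0369]
tool_rot: [0.55, 3.092, 0.001]
contact_force: [-0.3, -1.2, -1.3]
opening: 0.0339
grip_force: 0.0
```

Request:
play_rows([
  [0.4, [0, 0, -0.4], [0, 0, 0]],
  [0.4, [0, 0, -0.8], [0, 0, 0]],
  [0.4, [0, 0, -0.9], [0, 0, 0]],
  [1, [0, 0, 0], [0, 0, 0]],
])

```text
t: 6.12
tool_pos: [0.6398, 0.2464, 0.149]
tool_rot: [0.548, 3.082, 0.008]
contact_force: [0.4, 1.0, 0.5]
opening: 0.0511
grip_force: 0.0
```

```bash
python3 -c "
from h import *
go(.411,-.2695,.135)
go(.411,-.2695,.135,-20)"
```

```text
t 6.12 yaw 69.9 tilt 0.69 pos [0.6398 0.2464 0.149 ] shift shares [  0.74 -11.27   0.19] turn z 0.0 q6 -0.96 F [0.4 1.  0.5]
after turn shares [  0.74 -11.27   0.19]
t 6.12 yaw 69.9 tilt 0.69 pos [0.6398 0.2464 0.149 ] shift shares [  0.74 -11.27   0.19] turn z 11.23 q6 -0.96 F [0.4 1.  0.5]
after turn shares [-11.26  -0.77   0.19]
```

Request:
play_rows([
  [1, [0.06, -0.9, 0], [0, 0, 0]],
  [1, [0.06, -1, 0], [0, 0, 0]],
  [1, [0.06, -1, 0], [0, 0, 0]],
  [1, [0.06, -1, 0], [0, 0, 0]],
  [1, [0.06, -1, 0], [0, 0, 0]],
  [1, [0.06, -1, 0], [0, 0, 0]],
  [1, [0.06, -1, 0], [0, 0, 0]],
])

```text
t: 7.0
tool_pos: [0.4965, -0.0726, 0.1411]
tool_rot: [0.549, 3.093, -0.0]
contact_force: [0.2, -0.0, 0.1]
opening: 0.0853
grip_force: 0.0
```

Request:
play_rows([
  [1, [0.08, -1, 0], [0, 0, 0]],
  [1, [0.08, -1, 0], [0, 0, 0]],
  [1, [0.08, -1, 0], [0, 0, 0]],
  [1, [0.08, -0.9, 0], [0, 0, 0]],
  [1, [0, -0.45, 0.1], [0, 0, 0]],
  [1, [0, 0, 0], [0, 0, 0]],
  [1, [0, 0, 0], [0, 0, 0]],
])

```text
t: 7.88
tool_pos: [0.4076, -0.2694, 0.1359]
tool_rot: [0.549, 3.093, 0.001]
contact_force: [1.7, -0.1, 0.9]
opening: 0.0853
grip_force: 0.0
```

```bash
python3 -c "
from h import *
go(.411,-.2695,.028)"
```

```text
t 7.88 yaw 69.9 tilt 0.02 pos [ 0.4076 -0.2694  0.1359] shift shares [-0.07  0.02  2.16] turn z 0.0 q6 -1.96 F [ 1.7 -0.1  0.9]
after turn shares [-0.07  0.02  2.16]
```

Request:
play_rows([
  [1, [-0.07, 0.02, 0.8], [0, 0, 0]],
  [1, [0, 0, 0.8], [0, 0, 0]],
  [1, [0, 0, 0.56], [0, 0, 0]],
  [0.6, [0, 0, 0], [0, 0, 0]],
  [0, [0, 0, 0], [0, 0, 0]],
  [0, [0, 0, 0], [0, 0, 0]],
  [0, [0, 0, 0], [0, 0, 0]],
  [0, [0, 0, 0], [0, 0, 0]],
])

```text
t: 8.88
tool_pos: [0.412, -0.2708, 0.0291]
tool_rot: [0.55, 3.091, -0.001]
contact_force: [0.4, 1.1, 4.0]
opening: 0.0083
grip_force: 29.3
```

Request:
play_rows([
  [0, [0, 0, 0], [0, 0, 0]],
  [0, [0, 0, 0], [0, 0, 0]],
  [0, [0, 0, -0.2], [0, 0, 0]],
  [0, [0, 0, -0.6], [0, 0, 0]],
  [0, [0, 0, -0.8], [0, 0, 0]],
  [0, [0, 0, -0.8], [0, 0, 0]],
  [0, [0, 0, 0], [0, 0, 0]],
])

```text
t: 9.75
tool_pos: [0.4128, -0.272, 0.1522]
tool_rot: [0.549, 3.087, -0.007]
contact_force: [-0.1, 0.3, -0.9]
opening: 0.0088
grip_force: 29.2
```

```bash
python3 -c "
from h import *
go(.643,.175,.15)"
```

```text
t 9.75 yaw 69.8 tilt 0.44 pos [ 0.4128 -0.272   0.1522] shift shares [-1.24  9.98  0.02] turn z 0.0 q6 -1.95 F [-0.1  0.3 -0.9]
after turn shares [-1.24  9.98  0.02]
```

Request:
play_rows([
  [0, [-0.06, 0.5, 0], [0, 0, 0]],
  [0, [-0.12, 0.95, 0], [0, 0, 0]],
  [0, [-0.12, 0.95, 0], [0, 0, 0]],
  [0, [-0.12, 0.95, 0], [0, 0, 0]],
  [0, [-0.12, 0.95, 0], [0, 0, 0]],
  [0, [-0.12, 0.95, 0], [0, 0, 0]],
  [0, [-0.12, 0.95, 0], [0, 0, 0]],
])

```text
t: 10.62
tool_pos: [0.5539, 0.0088, 0.1461]
tool_rot: [-0.549, -3.091, 0.001]
contact_force: [0.4, 0.4, -0.1]
opening: 0.0088
grip_force: 29.3
```

Request:
play_rows([
  [0, [-0.12, 0.95, 0], [0, 0, 0]],
  [0, [-0.12, 0.95, 0], [0, 0, 0]],
  [0, [-0.12, 0.95, 0], [0, 0, 0]],
  [0, [-0.1, 0.7, 0], [0, 0, 0]],
  [0, [0, 0.23, 0], [0, 0, 0]],
  [0, [0, 0, 0], [0, 0, 0]],
  [0, [0, 0, 0], [0, 0, 0]],
])

```text
t: 11.5
tool_pos: [0.6406, 0.1757, 0.1473]
tool_rot: [-0.551, -3.092, 0.001]
contact_force: [-0.6, 0.1, -1.2]
opening: 0.0086
grip_force: 29.3
```

```bash
python3 -c "
from h import *
go(.643,.175,.033)
d=shot('side','s3.png')"
```

```text
t 11.5 yaw 69.8 tilt 0.08 pos [0.6406 0.1757 0.1473] shift shares [-0.05  0.01  2.29] turn z 0.0 q6 -1.06 F [-0.6  0.1 -1.2]
after turn shares [-0.05  0.01  2.29]
```

View pics/s3.png

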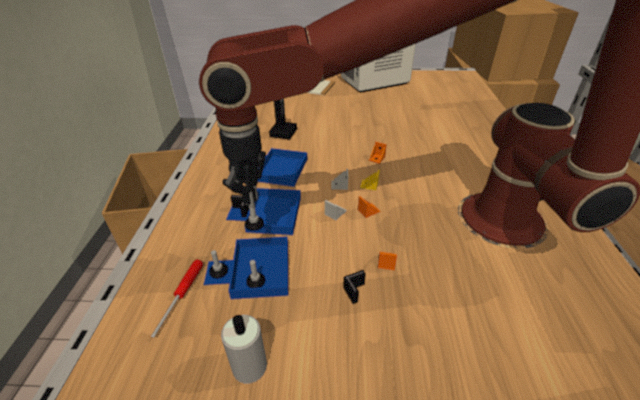

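The first foot stands upright in the foot tray at (256,275). The second hangs at (255,220), and I'll lower it now.

Request:
play_rows([
  [0, [-0.04, 0, 0.7], [0, 0, 0]],
  [0, [0, 0, 0.8], [0, 0, 0]],
  [0, [0, 0, 0.6], [0, 0, 0]],
  [0, [0, 0, 0.2], [0, 0, 0]],
  [0, [0, 0, 0], [0, 0, 0]],
  [0.4, [0, 0, 0], [0, 0, 0]],
  [0.4, [0, 0, 0], [0, 0, 0]],
  [0.4, [0, 0, 0], [0, 0, 0]],
])

```text
t: 12.55
tool_pos: [0.6432, 0.1761, 0.0331]
tool_rot: [0.55, 3.093, 0.0]
contact_force: [0.3, 0.2, 0.4]
opening: 0.0342
grip_force: 0.0
```

Request:
play_rows([
  [0.4, [0, 0, -0.4], [0, 0, 0]],
  [0.4, [0, 0, -0.8], [0, 0, 0]],
  [0.4, [0, 0, -0.9], [0, 0, 0]],
  [1, [0, 0, 0], [0, 0, 0]],
  [1, [0, 0, 0], [0, 0, 0]],
])

```text
t: 13.18
tool_pos: [0.6433, 0.1762, 0.1389]
tool_rot: [0.549, 3.092, 0.001]
contact_force: [-0.8, 0.0, -0.4]
opening: 0.0697
grip_force: 0.0
```

```bash
python3 -c "
from h import *
go(.4595,-.001,.12,-36)"
```

```text
t 13.18 yaw 69.8 tilt 0.07 pos [0.6433 0.1762 0.1389] shift shares [ 2.23 -4.59  0.37] turn z -9.27 q6 -1.06 F [-0.8  0.  -0.4]
after turn shares [5.03 0.89 0.37]
```

Request:
play_rows([
  [1, [0.43, -0.9, 0.07], [0, 0, 0]],
  [1, [0.45, -0.92, 0.07], [0, 0, 0]],
  [1, [0.45, -0.92, 0.07], [0, 0, 0]],
  [1, [0.45, -0.92, 0.07], [0, 0, 0]],
  [1, [0.45, -0.93, 0.07], [0, 0, 0]],
  [1, [0, 0, 0], [0, 0, -0.77]],
  [1, [0, 0, 0], [0, 0, -1]],
  [1, [0, 0, 0], [0, 0, -1]],
])

```text
t: 14.18
tool_pos: [0.458, -0.0008, 0.1188]
tool_rot: [0.061, -3.138, -0.001]
contact_force: [0.5, 0.8, -0.1]
opening: 0.085
grip_force: 0.0
```

Request:
play_rows([
  [1, [0, 0, 0], [0, 0, -1]],
  [1, [0, 0, 0], [0, 0, -1]],
  [1, [0, 0, 0], [0, 0, -1]],
  [1, [0, 0, 0], [0, 0, -1]],
  [1, [0, 0, 0], [0, 0, -1]],
  [1, [0, 0, 0], [0, 0, -1]],
  [1, [0, 0, 0], [0, 0, -0.5]],
  [1, [0, 0, 0], [0, 0, 0]],
])

```text
t: 15.18
tool_pos: [0.4583, -0.0007, 0.1189]
tool_rot: [1.424, -2.798, -0.003]
contact_force: [0.1, 0.3, 0.5]
opening: 0.0852
grip_force: 0.0
```

```bash
python3 -c "
from h import *
go(.4595,-.001,.009,-36)"
```

```text
t 15.18 yaw 144.0 tilt 0.15 pos [ 0.4583 -0.0007  0.1189] shift shares [-0.01 -0.03  2.2 ] turn z -0.01 q6 -2.68 F [0.1 0.3 0.5]
after turn shares [-0.01 -0.03  2.2 ]
```

Request:
play_rows([
  [1, [0, -0.03, 0.8], [0, 0, 0]],
  [1, [0, 0, 0.8], [0, 0, 0]],
  [1, [0, 0, 0.6], [0, 0, 0]],
  [0.6, [0, 0, 0], [0, 0, 0]],
  [0.4, [0, 0, 0], [0, 0, 0]],
  [0.2, [0, 0, 0], [0, 0, 0]],
  [0.2, [0, 0, 0], [0, 0, 0]],
  [0.2, [0, 0, 0], [0, 0, 0]],
], force=35)

```text
t: 16.18
tool_pos: [0.4611, -0.0018, 0.011]
tool_rot: [-1.426, 2.798, -0.001]
contact_force: [0.3, -0.1, 0.6]
opening: 0.0172
grip_force: 0.0
```

Request:
play_rows([
  [0, [0, 0, 0], [0, 0, 0]],
  [0, [0, 0, 0], [0, 0, 0]],
  [0, [0, 0, -0.2], [0, 0, 0]],
  [0, [0, 0, -0.6], [0, 0, 0]],
  [0, [0, 0, -0.8], [0, 0, 0]],
  [0, [0, 0, -0.7], [0, 0, 0]],
  [0, [0, 0, 0], [0, 0, 0]],
])

```text
t: 17.05
tool_pos: [0.4633, -0.0022, 0.1298]
tool_rot: [-1.423, 2.793, -0.008]
contact_force: [-0.6, -0.1, 0.6]
opening: 0.0001
grip_force: 0.0
```

```bash
python3 -c "
from h import *
th=np.radians(-10.5);c=np.array([.639,-.211])
p=c+np.array([[np.cos(th),-np.sin(th)],[np.sin(th),np.cos(th)]])@[.036,.018];print(p)
go(*p,.12,79.5)
shot('side','s4.png')"
```

```text
[ 0.67767742 -0.19986189]
t 17.05 yaw 144.0 tilt 0.47 pos [ 0.4633 -0.0022  0.1298] shift shares [ 0.68 -5.79  0.24] turn z 8.06 q6 -2.68 F [-0.6 -0.1  0.6]
after turn shares [-4.93 -3.11  0.24]
```

View pics/s4.png

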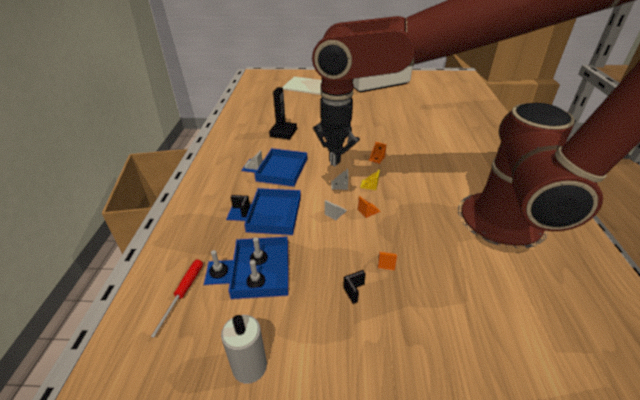

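The gripper closed on nothing. Bracket L still shows at about (334,210), so I'll check whether it moved.

```bash
python3 -c "
from h import *
import pickle
d=shot('side');t=shot('top');s0=pickle.load(open('side0.pkl','rb'));t0=pickle.load(open('top0.pkl','rb'))
c=np.zeros((600,800,3),np.uint8)
f=lambda i:cv2.resize(i,(400,300),interpolation=cv2.INTER_CUBIC)
c[:300,:400]=f(s0['color'][180:240,300:380]);c[:300,400:]=f(d['color'][180:240,300:380])
c[300:,:400]=f(t0['color'][180:240,280:360]);c[300:,400:]=f(t['color'][180:240,280:360])
cv2.imwrite('pics/c5.png',c);print(proj(d,(.4611,-.0018,.011)),proj(t,(.4611,-.0018,.011)))"
```

```text
[334.29783933 210.44082463] [313.44713501 207.51875525]
```

View pics/c5.png

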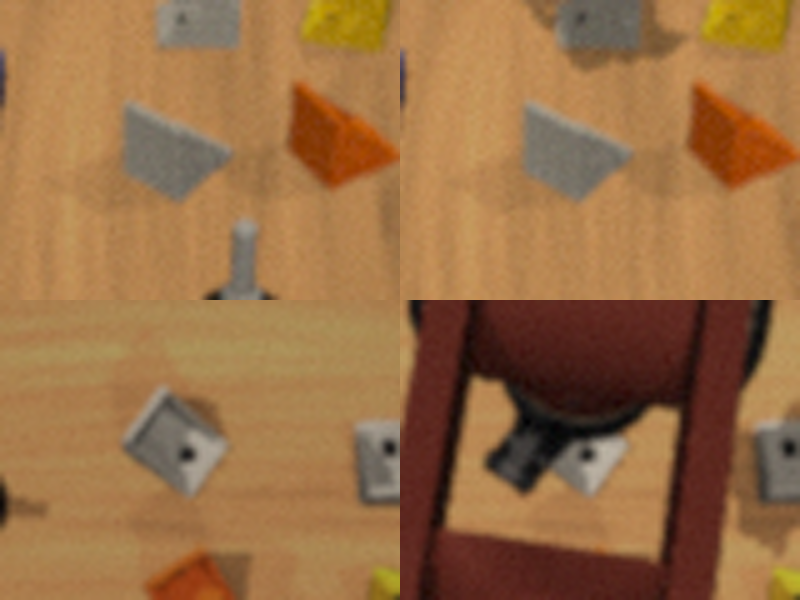

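Bracket L hasn't moved at all, and the target was right, since the closing point projects to its centre. I'll descend again with the gripper open and look before closing.

Request:
play_rows([
  [1, [0.05, -0.02, 0], [0, 0, 0]],
  [1, [0, 0, 0], [0, 0, 0]],
  [1, [0, 0, 0], [0, 0, 0]],
  [1, [0, 0, 0.8], [0, 0, 0]],
  [1, [0, 0, 0.8], [0, 0, 0]],
  [1, [0, 0, 0.7], [0, 0, 0]],
  [1, [0, 0, 0.05], [0, 0, 0]],
  [1, [0, 0, 0], [0, 0, 0]],
])

```text
t: 18.2
tool_pos: [0.4606, -0.0045, 0.0088]
tool_rot: [-1.426, 2.798, -0.001]
contact_force: [-0.2, 0.0, 0.7]
opening: 0.0858
grip_force: 0.0
```

```bash
python3 -c "
from h import *
go(.4595,-.001,.008,-36)
d=shot('side');t=shot('top')
c=np.zeros((400,800,3),np.uint8)
f=lambda i:cv2.resize(i,(400,400),interpolation=cv2.INTER_CUBIC)
c[:,:400]=f(d['color'][160:240,300:380]);c[:,400:]=f(t['color'][170:250,270:350])
cv2.imwrite('pics/c6.png',c)"
```

```text
t 18.2 yaw 144.0 tilt 0.06 pos [ 0.4606 -0.0045  0.0088] shift shares [-0.04  0.06  0.02] turn z 0.0 q6 -2.68 F [-0.2  0.   0.7]
after turn shares [-0.04  0.06  0.02]
```

View pics/c6.png

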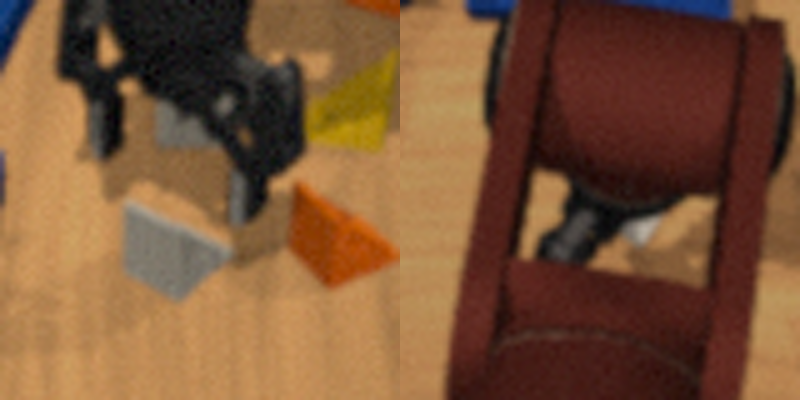

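The side view shows fingertips at (320,191) and (349,204), clearly above the bracket although the reported z is 0.009. I'll work out the true tip height.

```bash
python3 -c "
from h import *
import pickle
s=pickle.load(open('side0.pkl','rb'))
c=np.array([.4606,-.0045]);u=np.array([-.81,.59])
for p in [c+.049*u,c-.049*u]:
  print([(z,proj(s,(*p,z)).round(1).tolist()) for z in (.01,.022,.03,.04,.05)])
for px in [(349,204),(320,191)]: print([(z,ray(s,*px,z)[:2].round(3).tolist()) for z in (.01,.02,.03,.04,.05)])
o=ctrl.get_obs();print(o['q'])"
```

```text
[(0.01, [348.8, 217.3]), (0.022, [349.0, 214.0]), (0.03, [349.1, 211.8]), (0.04, [349.3, 208.9]), (0.05, [349.4, 206.1])]
[(0.01, [320.8, 203.2]), (0.022, [320.8, 200.0]), (0.03, [320.7, 197.8]), (0.04, [320.7, 195.0]), (0.05, [320.7, 192.2])]
[(0.01, [0.419, -0.033]), (0.02, [0.42, -0.021]), (0.03, [0.421, -0.008]), (0.04, [0.421, 0.004]), (0.05, [0.422, 0.016])]
[(0.01, [0.505, -0.091]), (0.02, [0.504, -0.078]), (0.03, [0.504, -0.065]), (0.04, [0.503, -0.052]), (0.05, [0.502, -0.039])]
[-1.71459326e-01 -1.50297057e-01  2.13954621e+00  5.55432317e-06
  1.14885443e+00 -2.68481705e+00]
```

```bash
python3 -c "
from h import *
import pickle
s=pickle.load(open('side0.pkl','rb'));t=pickle.load(open('top0.pkl','rb'))
print('closed tip s2 seen (247.3,225.5):',[(z,proj(s,(.635,.245,z)).round(1).tolist()) for z in (.147,.16,.17,.18,.19)])
print('hand pad s2 seen (250,246)',[(z,proj(s,(.635,.245,z)).round(1).tolist()) for z in (.10,.118,.13,.14)])
for n,x,y in (('A',.635,.2455),('B',.643,.176)): print(n,proj(s,(x,y,.005)),proj(s,(x,y,.071)))
d=shot('side');c=d['color'][225:300,225:295];cv2.imwrite('pics/c7.png',cv2.resize(c,(560,600),interpolation=cv2.INTER_CUBIC))"
```

```text
closed tip s2 seen (247.3,225.5): [(0.147, [249.4, 236.4]), (0.16, [248.6, 231.8]), (0.17, [247.9, 228.3]), (0.18, [247.3, 224.6]), (0.19, [246.6, 221.0])]
hand pad s2 seen (250,246) [(0.1, [252.2, 252.1]), (0.118, [251.1, 246.2]), (0.13, [250.4, 242.2]), (0.14, [249.8, 238.8])]
A [257.2035045  280.63934128] [253.75474833 261.35496871]
B [258.99363963 257.86339789] [255.84818176 238.71236632]
```

View pics/c7.png

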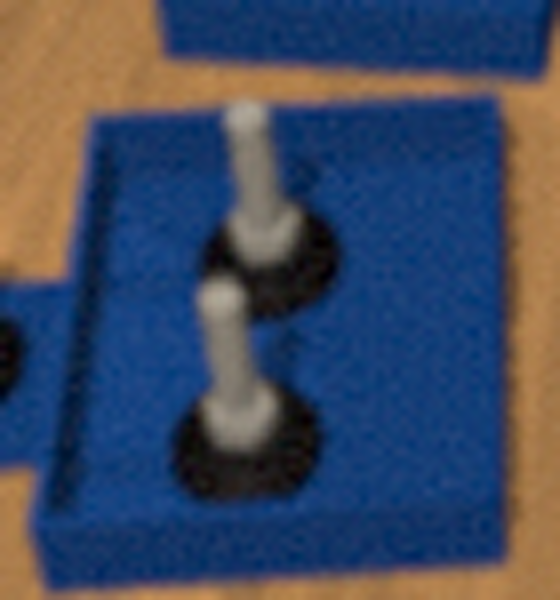

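Both feet stand flat and upright in the tray, and the pixels match the predicted xy. The closed and open tip heights both put the real fingertips about 31 mm above the reported TCP. I'll allow for that and descend gently another 27 mm.

Request:
play_rows([
  [1, [-0.03, 0.06, 0.2], [0, 0, 0]],
  [1, [0, 0, 0.2], [0, 0, 0]],
  [1, [0, 0, 0.14], [0, 0, 0]],
  [1, [0, 0, 0], [0, 0, 0]],
  [0.6, [0, 0, 0], [0, 0, 0]],
  [0.4, [0, 0, 0], [0, 0, 0]],
  [0.2, [0, 0, 0], [0, 0, 0]],
  [0.2, [0, 0, 0], [0, 0, 0]],
])

```text
t: 19.35
tool_pos: [0.459, -0.0015, -0.0186]
tool_rot: [-1.426, 2.798, -0.001]
contact_force: [0.3, -0.2, 3.0]
opening: 0.0392
grip_force: 36.7
```

Request:
play_rows([
  [0.2, [0, 0, 0], [0, 0, 0]],
  [0.2, [0, 0, 0], [0, 0, 0]],
])

```text
t: 19.6
tool_pos: [0.4589, -0.0015, -0.0187]
tool_rot: [-1.426, 2.798, -0.001]
contact_force: [-0.2, 0.2, 4.0]
opening: 0.0394
grip_force: 36.8
```

The opening is 39.4 mm, so the bracket is gripped. I'll lift it.

Request:
play_rows([
  [0.2, [0, 0, -0.2], [0, 0, 0]],
  [0.2, [0, 0, -0.6], [0, 0, 0]],
  [0.2, [0, 0, -0.8], [0, 0, 0]],
  [0.2, [0, 0, -0.6], [0, 0, 0]],
  [0.2, [0, 0, 0], [0, 0, 0]],
])

```text
t: 20.23
tool_pos: [0.4602, -0.0016, 0.0937]
tool_rot: [-1.424, 2.795, -0.005]
contact_force: [0.5, -0.3, -2.0]
opening: 0.0388
grip_force: 36.4
```

```bash
python3 -c "
from h import *
go(.6777,-.1999,.09,79.5)"
```

```text
t 20.23 yaw 144.0 tilt 0.32 pos [ 0.4602 -0.0016  0.0937] shift shares [ 0.65 -5.85  0.1 ] turn z 8.06 q6 -2.68 F [ 0.5 -0.3 -2. ]
after turn shares [-5.   -3.11  0.1 ]
```

Request:
play_rows([
  [0.2, [0.05, -0.5, 0], [0, 0, 0]],
  [0.2, [0.11, -0.95, 0], [0, 0, 0]],
  [0.2, [0.11, -0.95, 0], [0, 0, 0]],
  [0.2, [0.11, -0.95, 0], [0, 0, 0]],
  [0.2, [0.11, -0.95, 0], [0, 0, 0]],
  [0.2, [0.11, -0.95, 0], [0, 0, 0]],
  [0.2, [0.05, -0.6, 0], [0, 0, 0]],
  [0.2, [0, 0, 0], [0, 0, 1]],
])

```text
t: 21.22
tool_pos: [0.6756, -0.2008, 0.0877]
tool_rot: [1.219, -2.893, -0.004]
contact_force: [-1.1, 0.0, -0.9]
opening: 0.039
grip_force: 36.4
```

Request:
play_rows([
  [0.2, [0, 0, 0], [0, 0, 1]],
  [0.2, [0, 0, 0], [0, 0, 1]],
  [0.2, [0, 0, 0], [0, 0, 1]],
  [0.2, [0, 0, 0], [0, 0, 1]],
  [0.2, [0, 0, 0], [0, 0, 1]],
  [0.2, [0, 0, 0], [0, 0, 1]],
  [0.2, [0, 0, 0], [0, 0, 1.0]],
  [0.2, [0, 0, 0], [0, 0, 0]],
])

```text
t: 22.22
tool_pos: [0.6745, -0.199, 0.0883]
tool_rot: [-0.271, -3.126, -0.002]
contact_force: [-0.3, 0.1, -0.3]
opening: 0.0388
grip_force: 36.4
```

```bash
python3 -c "
from h import *
go(.6777,-.1999,-.0145,79.5)
d=shot('side');t=shot('top')
c=np.zeros((600,800,3),np.uint8)
c[:,:450]=cv2.resize(d['color'][100:220,230:320],(450,600),interpolation=cv2.INTER_CUBIC)
c[:350,450:]=cv2.resize(t['color'][100:200,330:430],(350,350),interpolation=cv2.INTER_CUBIC)
cv2.imwrite('pics/s8.png',c)"
```

```text
t 22.23 yaw 80.1 tilt 0.22 pos [ 0.6745 -0.199   0.0883] shift shares [-0.07 -0.01  2.06] turn z 0.07 q6 -1.79 F [-0.3  0.1 -0.3]
after turn shares [-0.07 -0.01  2.06]
```

View pics/s8.png

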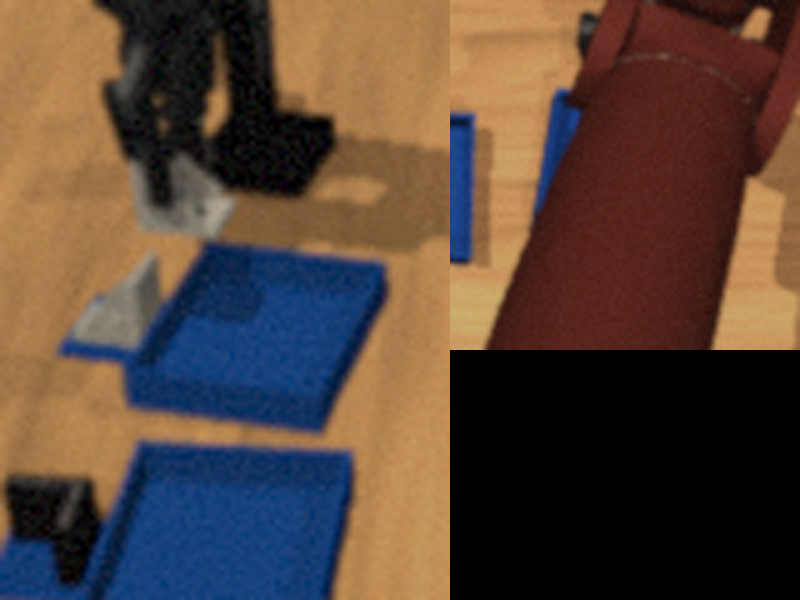

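The bracket is held level over the bracket tray. I'll check the tray centre from the rim corners in the side view, crop (128,375), (205,243), (388,263) and (325,410).

```bash
python3 -c "
from h import *
import pickle
s=pickle.load(open('side0.pkl','rb'))
P=np.array([ray(s,230+x/5,100+y/5,.03)[:2] for x,y in [(128,377),(205,243),(388,264),(325,410)]]);print(P.round(4),P.mean(0),np.linalg.norm(P-np.roll(P,1,0),axis=1))"
```

```text
[[ 0.7054 -0.1367]
 [ 0.6814 -0.2959]
 [ 0.5546 -0.2727]
 [ 0.5807 -0.1065]] [ 0.63055209 -0.20295999] [0.12830611 0.16096406 0.12892266 0.16828525]
```

Request:
play_rows([
  [0.2, [0.18, 0.13, 0.5], [0, 0, 0]],
  [0.2, [0, 0, 0.8], [0, 0, 0]],
  [0.2, [0, 0, 0.5], [0, 0, 0]],
  [0.2, [0, 0, 0.2], [0, 0, 0]],
  [0.2, [0, 0, 0.06], [0, 0, 0]],
  [0.2, [0, 0, 0], [0, 0, 0]],
])

```text
t: 23.08
tool_pos: [0.669, -0.192, -0.011]
tool_rot: [0.273, 3.128, -0.001]
contact_force: [0.6, -0.3, -0.6]
opening: 0.039
grip_force: 36.4
```

```bash
python3 -c "
from h import *
go(.667,-.191,-.0147,80)"
```

```text
t 23.07 yaw 80.0 tilt 0.11 pos [ 0.669 -0.192 -0.011] shift shares [0.04 0.01 0.07] turn z 0.0 q6 -1.78 F [ 0.6 -0.3 -0.6]
after turn shares [0.04 0.01 0.07]
```

Request:
play_rows([
  [0.2, [0, 0, 0.06], [0, 0, 0]],
  [0.2, [0, 0, 0], [0, 0, 0]],
  [0.65, [0, 0, 0], [0, 0, 0]],
  [0.65, [0, 0, 0], [0, 0, 0]],
  [0.65, [0, 0, 0], [0, 0, 0]],
  [0.65, [0, 0, -0.3], [0, 0, 0]],
  [0.65, [0, 0, -0.7], [0, 0, 0]],
  [0.65, [0, 0, -1], [0, 0, 0]],
])

```text
t: 24.08
tool_pos: [0.6671, -0.1912, 0.085]
tool_rot: [-0.274, -3.127, -0.001]
contact_force: [0.3, -1.2, 0.9]
opening: 0.0554
grip_force: 0.0
```

```bash
python3 -c "
from h import *
go(.438,-.135,.09,91)"
```

```text
t 24.07 yaw 80.0 tilt 0.16 pos [ 0.6671 -0.1912  0.085 ] shift shares [ 4.71  0.31 -0.09] turn z -1.37 q6 -1.78 F [ 0.3 -1.2  0.9]
after turn shares [ 4.56  1.2  -0.09]
```

Request:
play_rows([
  [1, [0.9, 0.06, 0], [0, 0, 0]],
  [1, [0.95, 0.06, 0], [0, 0, 0]],
  [1, [0.95, 0.06, 0], [0, 0, 0]],
  [1, [0.95, 0.06, 0], [0, 0, 0]],
  [1, [0.95, 0.07, 0], [0, 0, 0]],
  [1, [0, 0, 0], [0, 0, -0.7]],
  [1, [0, 0, 0], [0, 0, -0.67]],
  [1, [0, 0, 0], [0, 0, 0]],
])

```text
t: 25.08
tool_pos: [0.4398, -0.1358, 0.086]
tool_rot: [-0.025, 3.14, -0.001]
contact_force: [-0.2, -0.0, 0.2]
opening: 0.0853
grip_force: 0.0
```

```bash
python3 -c "
from h import *
go(.438,-.135,-.0185,91)"
```

```text
t 25.07 yaw 90.9 tilt 0.11 pos [ 0.4398 -0.1358  0.086 ] shift shares [0.04 0.02 2.09] turn z -0.01 q6 -2.05 F [-0.2 -0.   0.2]
after turn shares [0.04 0.02 2.09]
```

Request:
play_rows([
  [1, [0.03, 0.02, 0.8], [0, 0, 0]],
  [1, [0, 0, 0.8], [0, 0, 0]],
  [1, [0, 0, 0.42], [0, 0, 0]],
  [1, [0, 0, 0.08], [0, 0, 0]],
  [0.6, [0, 0, 0], [0, 0, 0]],
  [0.4, [0, 0, 0], [0, 0, 0]],
  [0.2, [0, 0, 0], [0, 0, 0]],
  [0.2, [0, 0, 0], [0, 0, 0]],
])

```text
t: 26.08
tool_pos: [0.4392, -0.1352, -0.0187]
tool_rot: [-0.026, 3.139, -0.002]
contact_force: [-0.9, 0.3, 6.2]
opening: 0.0393
grip_force: 37.0
```

Request:
play_rows([
  [0.2, [0, 0, 0], [0, 0, 0]],
  [0.2, [0, 0, 0], [0, 0, 0]],
])

```text
t: 26.32
tool_pos: [0.4392, -0.1352, -0.0187]
tool_rot: [-0.026, 3.139, -0.002]
contact_force: [-1.8, -0.4, 6.4]
opening: 0.0393
grip_force: 37.0
```

Request:
play_rows([
  [0.2, [0, 0, -0.2], [0, 0, 0]],
  [0.2, [0, 0, -0.6], [0, 0, 0]],
  [0.2, [0, 0, -0.8], [0, 0, 0]],
  [0.2, [0, 0, -0.6], [0, 0, 0]],
  [0.2, [0, 0, 0], [0, 0, 0]],
])

```text
t: 26.95
tool_pos: [0.4397, -0.1354, 0.0928]
tool_rot: [-0.026, 3.136, -0.004]
contact_force: [0.5, -0.5, -0.9]
opening: 0.0394
grip_force: 36.3
```

```bash
python3 -c "
from h import *
th=np.radians(-10);p=np.array([.633,-.207])+np.array([[np.cos(th),-np.sin(th)],[np.sin(th),np.cos(th)]])@[-.031,-.022];print(p)
go(*p,.09,80)"
```

```text
[ 0.5986507  -0.22328268]
t 26.95 yaw 91.0 tilt 0.34 pos [ 0.4397 -0.1354  0.0928] shift shares [-3.15 -1.81  0.08] turn z 1.37 q6 -2.05 F [ 0.5 -0.5 -0.9]
after turn shares [-3.43 -1.18  0.08]
```

Request:
play_rows([
  [0.2, [-0.4, -0.21, 0], [0, 0, 0]],
  [0.2, [-0.8, -0.45, 0], [0, 0, 0]],
  [0.2, [-0.8, -0.45, 0], [0, 0, 0]],
  [0.2, [-0.75, -0.45, 0], [0, 0, 0]],
  [0.2, [-0.4, -0.25, 0], [0, 0, 0]],
  [0.2, [0, 0, 0], [0, 0, 0.7]],
  [0.2, [0, 0, 0], [0, 0, 0.67]],
  [0.2, [0, 0, 0], [0, 0, 0]],
])

```text
t: 27.95
tool_pos: [0.5957, -0.2218, 0.0875]
tool_rot: [-0.272, -3.126, -0.002]
contact_force: [0.3, 0.2, -2.1]
opening: 0.0397
grip_force: 36.3
```

```bash
python3 -c "
from h import *
go(.5987,-.2233,-.0147,80)
d=shot('side')
cv2.imwrite('pics/s9.png',cv2.resize(d['color'][100:220,230:350],(600,600),interpolation=cv2.INTER_CUBIC))"
```

```text
t 27.95 yaw 80.1 tilt 0.2 pos [ 0.5957 -0.2218  0.0875] shift shares [-0.07 -0.02  2.04] turn z 0.01 q6 -1.87 F [ 0.3  0.2 -2.1]
after turn shares [-0.07 -0.02  2.04]
```

View pics/s9.png

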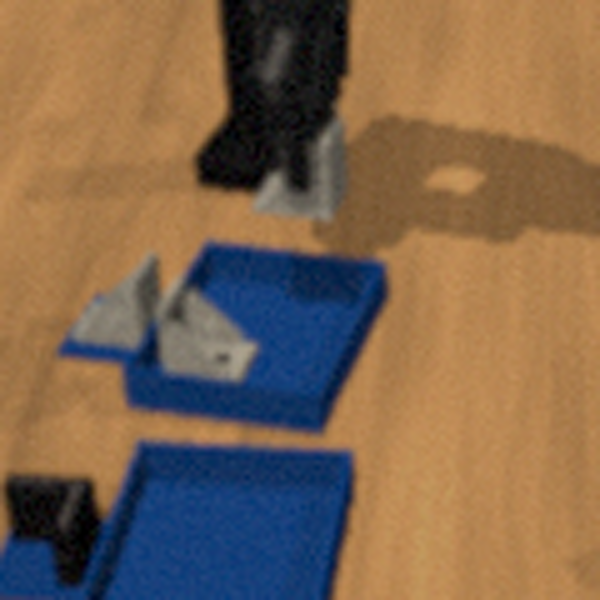

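The first bracket stands upright in the tray at crop (205,340), and the second is held level above the tray's free half. I'll lower it.

Request:
play_rows([
  [0.2, [-0.05, -0.03, 0.5], [0, 0, 0]],
  [0.2, [0, 0, 0.8], [0, 0, 0]],
  [0.2, [0, 0, 0.5], [0, 0, 0]],
  [0.2, [0, 0, 0.2], [0, 0, 0]],
  [0.2, [0, 0, 0.09], [0, 0, 0]],
  [0.2, [0, 0, 0], [0, 0, 0]],
  [0.2, [0, 0, 0], [0, 0, 0]],
])

```text
t: 28.88
tool_pos: [0.6, -0.2248, -0.0134]
tool_rot: [0.273, 3.128, -0.001]
contact_force: [-0.0, 0.2, 0.1]
opening: 0.0391
grip_force: 36.3
```

```bash
python3 -c "
from h import *
go(.5987,-.2233,-.0147,80)"
```

```text
t 28.88 yaw 80.0 tilt 0.13 pos [ 0.6    -0.2248 -0.0134] shift shares [0.03 0.03 0.02] turn z 0.0 q6 -1.87 F [-0.   0.2  0.1]
after turn shares [0.03 0.03 0.02]
```

Request:
play_rows([
  [0.2, [0, 0, 0.02], [0, 0, 0]],
  [0.2, [0, 0, 0], [0, 0, 0]],
  [0.65, [0, 0, 0], [0, 0, 0]],
  [0.65, [0, 0, 0], [0, 0, 0]],
  [0.65, [0, 0, 0], [0, 0, 0]],
  [0.65, [0, 0, -0.3], [0, 0, 0]],
  [0.65, [0, 0, -0.7], [0, 0, 0]],
  [0.65, [0, 0, -1], [0, 0, 0]],
])

```text
t: 29.88
tool_pos: [0.598, -0.2238, 0.0846]
tool_rot: [-0.274, -3.127, -0.002]
contact_force: [1.2, -0.3, 0.6]
opening: 0.0554
grip_force: 0.0
```

```bash
python3 -c "
from h import *
go(.413,.2834,.09,27)"
```

```text
t 29.88 yaw 80.0 tilt 0.16 pos [ 0.598  -0.2238  0.0846] shift shares [ 5.41  9.35 -0.09] turn z 6.63 q6 -1.87 F [ 1.2 -0.3  0.6]
after turn shares [10.72  1.31 -0.09]
```

Request:
play_rows([
  [1, [0.4, 0.7, 0], [0, 0, 0]],
  [1, [0.5, 0.86, 0], [0, 0, 0]],
  [1, [0.5, 0.86, 0], [0, 0, 0]],
  [1, [0.5, 0.86, 0], [0, 0, 0]],
  [1, [0.5, 0.86, 0], [0, 0, 0]],
  [1, [0.5, 0.86, 0], [0, 0, 0]],
  [1, [0.5, 0.86, 0], [0, 0, 0]],
  [1, [0.5, 0.86, 0], [0, 0, 0]],
])

```text
t: 30.88
tool_pos: [0.4652, 0.1419, 0.0857]
tool_rot: [0.274, 3.127, 0.001]
contact_force: [0.8, -0.0, 0.4]
opening: 0.0854
grip_force: 0.0
```

Request:
play_rows([
  [1, [0.5, 0.86, 0], [0, 0, 0]],
  [1, [0.5, 0.86, 0], [0, 0, 0]],
  [1, [0.5, 0.9, 0], [0, 0, 0]],
  [1, [0, 0, 0], [0, 0, 0.63]],
  [1, [0, 0, 0], [0, 0, 1]],
  [1, [0, 0, 0], [0, 0, 1]],
  [1, [0, 0, 0], [0, 0, 1]],
  [1, [0, 0, 0], [0, 0, 1]],
])

```text
t: 31.88
tool_pos: [0.4146, 0.2827, 0.0856]
tool_rot: [1.26, 2.877, 0.002]
contact_force: [0.3, 0.1, 1.0]
opening: 0.0851
grip_force: 0.0
```

Request:
play_rows([
  [1, [0, 0, 0], [0, 0, 1]],
  [1, [0, 0, 0], [0, 0, 1]],
  [1, [0, 0, 0], [0, 0, 0]],
])

```text
t: 32.25
tool_pos: [0.4146, 0.2826, 0.0853]
tool_rot: [1.64, 2.679, 0.002]
contact_force: [0.9, -0.1, -0.2]
opening: 0.0851
grip_force: 0.0
```

```bash
python3 -c "
from h import *
go(.413,.2834,-.0185,27)"
```

```text
t 32.25 yaw 27.1 tilt 0.08 pos [0.4146 0.2826 0.0853] shift shares [ 0.03 -0.02  2.08] turn z 0.01 q6 -0.02 F [ 0.9 -0.1 -0.2]
after turn shares [ 0.03 -0.02  2.08]
```

Request:
play_rows([
  [1, [0.03, -0.02, 0.8], [0, 0, 0]],
  [1, [0, 0, 0.8], [0, 0, 0]],
  [1, [0, 0, 0.42], [0, 0, 0]],
  [1, [0, 0, 0.06], [0, 0, 0]],
  [0.6, [0, 0, 0], [0, 0, 0]],
  [0.4, [0, 0, 0], [0, 0, 0]],
  [0.2, [0, 0, 0], [0, 0, 0]],
  [0, [0, 0, 0], [0, 0, 0]],
], force=30)

```text
t: 33.25
tool_pos: [0.4132, 0.2836, -0.019]
tool_rot: [1.642, 2.678, 0.002]
contact_force: [-3.0, -0.5, 5.4]
opening: 0.0136
grip_force: 33.1
```

Request:
play_rows([
  [0, [0, 0, 0], [0, 0, 0]],
  [0, [0, 0, 0], [0, 0, 0]],
  [0, [0, 0, 0], [0, 0, 0]],
])

```text
t: 33.62
tool_pos: [0.4133, 0.2836, -0.019]
tool_rot: [1.642, 2.678, 0.001]
contact_force: [-0.0, -0.6, 5.6]
opening: 0.0136
grip_force: 33.1
```

Request:
play_rows([
  [0, [0, 0, -0.2], [0, 0, 0]],
  [0, [0, 0, -0.6], [0, 0, 0]],
  [0, [0, 0, -0.8], [0, 0, 0]],
  [0, [0, 0, -0.6], [0, 0, 0]],
  [0, [0, 0, 0], [0, 0, 0]],
])

```text
t: 34.25
tool_pos: [0.4145, 0.2842, 0.0933]
tool_rot: [1.641, 2.676, 0.008]
contact_force: [-0.2, 0.7, -1.2]
opening: 0.0131
grip_force: 32.3
```

```bash
python3 -c "
from h import *
go(.643,.026,.09)
d=shot('side')
P=np.array([ray(d,230+x/5,100+y/5,.03)[:2] for x,y in [(140,443),(353,453)]]);print(P)
c=np.zeros((500,800,3),np.uint8);f=lambda a:cv2.resize(a,(400,500),interpolation=cv2.INTER_CUBIC)
c[:,:400]=f(d['color'][140:240,230:310]);c[:,400:]=f(d['color'][210:310,310:390]);cv2.imwrite('pics/s10.png',c)"
```

```text
t 34.25 yaw 27.0 tilt 0.33 pos [0.4145 0.2842 0.0933] shift shares [-6.68  1.73  0.08] turn z 0.0 q6 -0.02 F [-0.2  0.7 -1.2]
after turn shares [-6.68  1.73  0.08]
[[ 0.68620039 -0.07024325]
 [ 0.56029871 -0.06483427]]
```

View pics/s10.png

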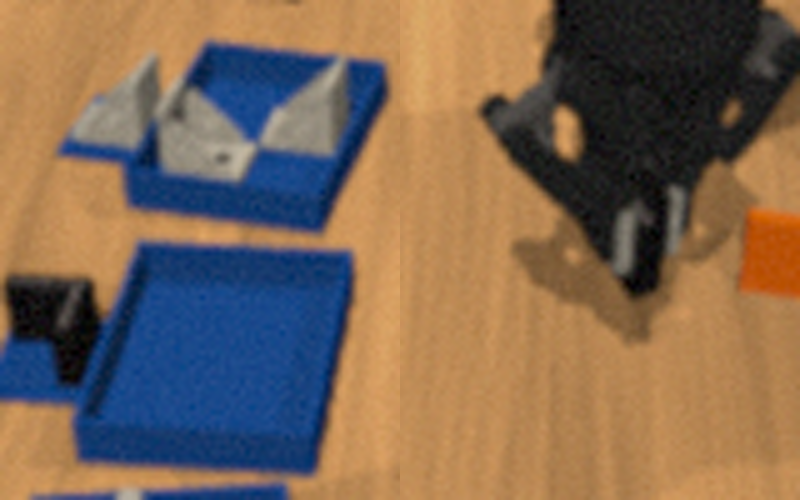

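Both brackets stand upright and apart in their tray, and the boot is gripped at 13.6 mm. Next I'll carry it to the middle tray.

Request:
play_rows([
  [0, [-0.4, 0.1, 0], [0, 0, 0]],
  [0, [-0.9, 0.23, 0], [0, 0, 0]],
  [0, [-0.9, 0.23, 0], [0, 0, 0]],
  [0, [-0.9, 0.23, 0], [0, 0, 0]],
  [0, [-0.9, 0.23, 0], [0, 0, 0]],
  [0, [-0.9, 0.23, 0], [0, 0, 0]],
  [0, [-0.9, 0.23, 0], [0, 0, 0]],
  [0, [-0.8, 0.19, 0], [0, 0, 0]],
])

```text
t: 35.3
tool_pos: [0.636, 0.0258, 0.0873]
tool_rot: [-1.641, -2.674, 0.003]
contact_force: [0.6, 0.5, -0.4]
opening: 0.0135
grip_force: 32.3
```

Request:
play_rows([
  [0, [0, 0, 0], [0, 0, 0]],
  [0, [0, 0, 0], [0, 0, 0]],
])

```text
t: 35.55
tool_pos: [0.6351, 0.0274, 0.088]
tool_rot: [-1.641, -2.675, 0.002]
contact_force: [0.9, 0.4, -0.7]
opening: 0.0132
grip_force: 32.2
```

```bash
python3 -c "
from h import *
go(.639,.028,-.015)"
```

```text
t 35.55 yaw 27.0 tilt 0.23 pos [0.6351 0.0274 0.088 ] shift shares [-0.03  0.08  2.06] turn z 0.0 q6 -0.54 F [ 0.9  0.4 -0.7]
after turn shares [-0.03  0.08  2.06]
```

Request:
play_rows([
  [0, [-0.03, 0.06, 0.5], [0, 0, 0]],
  [0, [0, 0, 0.8], [0, 0, 0]],
  [0, [0, 0, 0.5], [0, 0, 0]],
  [0, [0, 0, 0.2], [0, 0, 0]],
  [0, [0, 0, 0.1], [0, 0, 0]],
  [0, [0, 0, 0], [0, 0, 0]],
  [0, [0, 0, 0], [0, 0, 0]],
])

```text
t: 36.42
tool_pos: [0.6411, 0.0271, -0.0134]
tool_rot: [1.641, 2.677, 0.002]
contact_force: [0.3, -0.6, -0.5]
opening: 0.0137
grip_force: 32.3
```

```bash
python3 -c "
from h import *
go(.639,.028,-.015)"
```

```text
t 36.42 yaw 27.0 tilt 0.13 pos [ 0.6411  0.0271 -0.0134] shift shares [ 0.03 -0.03  0.03] turn z 0.0 q6 -0.54 F [ 0.3 -0.6 -0.5]
after turn shares [ 0.03 -0.03  0.03]
```

Request:
play_rows([
  [0, [0, 0, 0.03], [0, 0, 0]],
  [0, [0, 0, 0], [0, 0, 0]],
  [0.4, [0, 0, 0], [0, 0, 0]],
  [0.4, [0, 0, 0], [0, 0, 0]],
  [0.4, [0, 0, 0], [0, 0, 0]],
  [0.4, [0, 0, -0.3], [0, 0, 0]],
  [0.4, [0, 0, -0.8], [0, 0, 0]],
  [0.4, [0, 0, -1], [0, 0, 0]],
])

```text
t: 37.42
tool_pos: [0.6392, 0.0271, 0.0896]
tool_rot: [-1.641, -2.677, 0.001]
contact_force: [0.6, -0.0, 1.2]
opening: 0.0341
grip_force: 0.0
```

Request:
play_rows([
  [0.4, [0.5, -0.3, -0.8], [0, 0, 0]],
  [0.4, [0.2, -0.9, -0.3], [0, 0, 0]],
  [0.4, [0.2, -0.9, 0], [0, 0, 0]],
  [0.4, [0.2, -0.9, 0], [0, 0, 0]],
  [0.4, [0, 0, 0], [0, 0, 0]],
  [0.4, [0, 0, 0], [0, 0, 0]],
])

```text
t: 38.17
tool_pos: [0.4823, 0.008, 0.1451]
tool_rot: [1.641, 2.676, 0.002]
contact_force: [-0.7, 0.2, 0.9]
opening: 0.0342
grip_force: 0.0
```

```bash
python3 -c "
from h import *
d=shot('side');t=shot('top')
c=np.zeros((600,800,3),np.uint8)
c[:,:400]=cv2.resize(d['color'][100:310,170:310],(400,600),interpolation=cv2.INTER_CUBIC)
c[:300,400:]=cv2.resize(t['color'][90:240,180:380],(400,300),interpolation=cv2.INTER_CUBIC)
c[300:,400:]=cv2.resize(t['color'][90:240,300:500],(400,300),interpolation=cv2.INTER_CUBIC)
cv2.imwrite('pics/s11.png',c)"
```

```text
(no output)
```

View pics/s11.png

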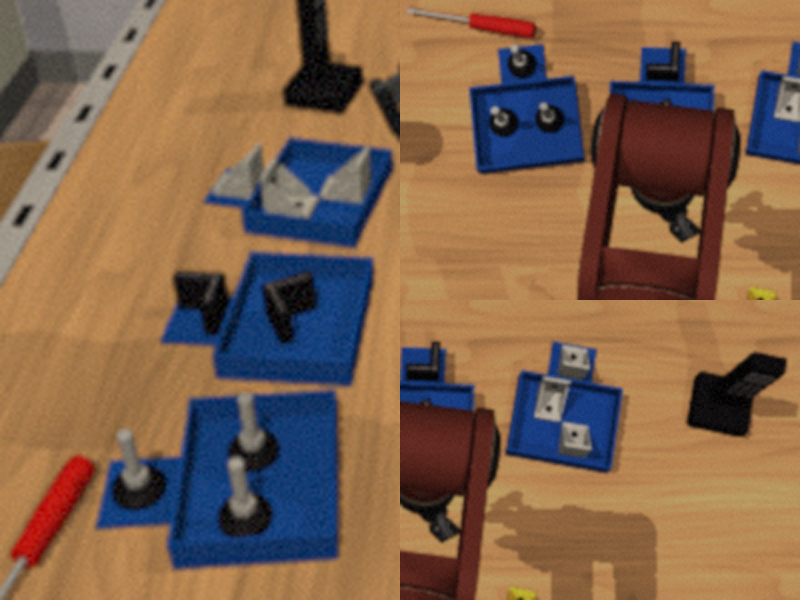

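Everything is upright and inside its tray: the two feet at top-crop (502,120) and (548,115), the two brackets at lower-crop (550,398) and (575,438), and the boot at side-crop (288,300). The phone and sample fittings haven't moved. I'm handing the job in.

```bash
python3 -c "
from h import *
print(ctrl.finish_job())"
```

```text
the job is handed in; nothing more can be done
None
```

All five fittings (two feet, two brackets, one boot) are in their matching trays, upright and flat on the floor as far as the last pictures show, and I handed the job in at about 38 s of the 109 s, with no verdict returned.

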